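One camera exposure with the shutter pull

ROBOT

A 7-joint arm with a two-finger parallel gripper is mounted at the origin on the work surface. World frame = base frame: x ahead of the robot, y to its left, z up, the work surface at z = 0. Lengths are in m, angles in rad, forces in N, time in s.
With the tool pointing down it reaches from about 0.4 to 0.85 m from the base axis. Payload 10.4 kg.
Tool frame: the origin (TCP) lies midway between the tips of the shut fingers; the grasp point (between the pads) lies manip.pinch_z behind it (manip.pinch_z is the distance from the TCP to the grasp point, in m); z points along the fingers, y is the direction in which the jaws open and shut (so a half turn about z gives the same grasp; the last joint's range is limited). The gripper opens to 85 mm and grips with 20 to 120 N. Pads are 22 mm wide; open, the fingers measure 114 mm over their backs; the gripper's body (76 mm by 85 mm) begins 54 mm behind the grasp point. The pads swing forward as they close: fully open they stand 13 mm farther back than shut.
Start: joints at [-1.128, 0.332, -0.065, 1.46, 0.022, 1.35, -0.088], TCP at [0.281, 0.558, 0.206] pointing down, gripper open.
Joint ranges: [-2.6, 2.6], [-0.5, 2.12], [-1.47, 1.34], [0.16, 2.42], [-1.27, 4.41], [0.06, 2.06], [-2.6, 2.6]. Speed limits (rad/s): [2.22, 2.22, 2.79, 2.79, 3.14, 3.14, 3.14].

INTERFACE

Orientations are given as a unit quaternion [x, y, z, w].
In Python, from workcell import manip gives the robot as it stands.
- The arm moves only by the shell command python3 -m handwheel 'ROWS' [FORCE]. ROWS is JSON, a list that holds one entry, the list of rows, each a list of 7 numbers: the shift along the tool's x, y, z in m, then the turn, a rotation vector about the tool's x, y, z in rad, then the finger opening in m, from 0 to 0.0854. In form: [[[tx, ty, tz, ax, ay, az, claw], ...]]. A call has 1 to 8 rows; each row is the pose to reach, as a shift and turn from the pose commanded when the call began, along the tool's axes at that moment; what a row does not reach only later rows make up. A row lasts 1/8 s, in which the tool goes at most 62.5 mm and 10.7 degrees, less where a joint would pass 70% of its speed; a pose out of reach is approached as far as the arm can. A call with a gripper value outside its range is refused whole. The fingers move at their own pace and stop on an object; FORCE is the grip in N (left out, the last holds). Time passes only in rows, so rows that repeat a pose let the fingers close. It gives the time, the measured TCP pose, the force and the opening at its end, in the units of the state.
- manip.get_obs(): the state, without advancing time (a new reading comes with each control period).
- manip.camera(name): name is "scene" or "top"; returns the picture (420x560x3 uint8, blue, green, red); there is no depth.
- manip.calibration(name): a dict with "fx", "fy", "cx", "cy" (pixels), "view" (4x4, takes a point from world to camera coordinates). Camera axes: x right, y up, looking along -z (the intrinsics and any distortion apply to the point x, -y, -z); pixel columns grow to the right and rows downward; lengths in m; the calibration is good to about 2 mm. A picture is of the moment at which its call begins. calibration takes no time and is no camera call.
- manip.hand_in(): hands the job in, once; it reports no verdict.
The state is a dict: "clock": time; "joint_pos": joint angles; "joint_velocities": joint speeds; "tau": joint torques, N m; "position": TCP position; "ee_rot": TCP orientation; "ft_force": force on the tool from outside, world axes, zero at the start; "torque": the same for the moment, N m; "grip_width": opening from 0.0 (shut) to 1.0 (fully open).
Only numpy, scipy, OpenCV 4.12 (cv2) and the standard library are available. Lean on these libraries where they do the work, as an engineer would, in place of code of your own. Each camera call takes 0.05 s, during which the arm holds its last target.

TASK

Give the microscope camera one exposure from the lamp console: draw the mushroom-headed shutter pull straight up to its out stop, keep it out for a good second, then push it fully home again and let go. Leave the T-bar filter pull and the flat dimmer wheel on the same console as they are set.

Things in the scene. Friction and masses are not known exactly. Their poses are not given: they have to be found in the camera images.
- shutter_head (a point): Black mushroom knob, 36 mm wide, domed top. The point is on its axis, 34 mm above the console top when pushed in; the straight-sided grip band runs from 10 mm below to 8 mm above it, the knob's top is 14 mm above it, bare 12 mm steel stem below. Axes: z up, y along the row of three controls, x across it, away from the robot. Console: fixed level cream box, 150 (x) by 340 (y) by 70 mm high.
- shutter_knob (a joint): Travel of the mushroom knob in m, straight up: 0 fully in (its start), 0.025 fully out at a stop. An over-centre spring makes it snap to the nearer end from about 8 mm off and stay there, so out stays out when let go. It takes about 4 N to leave either end.
- filter_bar (a point): Left alone: centre of the T-bar filter pull, a black bar 56 (x) by 15 (y) by 16 mm high on a 12 mm stem, its top 40 mm above the console top; it is pushed in. The three controls stand 100 mm apart, in any order, along the middle of the console top, each on a 48 mm aluminium flange 4 mm high.
- dimmer_mark (a point): Left alone: outer end of the white pointer line on the dimmer, a flat black wheel 42 mm wide, its top 20 mm above the console top; the point is 18 mm from the wheel's axis. It turns easily and may start anywhere within 60 degrees of pointing to the robot's side. On the bench by the console, below 70 mm: a clear flask (near side), a tip box and a tube rack (far side).

How it is judged:
By the outcome, as a careful person would: the job done as asked, in the order asked, and still so for the second after the job is handed in, with the robot touching nothing.
It also fails if it takes over 32 s, if anything falls off the work surface, if the arm or the gripper's body presses on something with over 40 N, if the wrist force passes 120 N, or if a joint passes its speed limit or range.

## Working session

There is one attempt and no reset: what is moved stays moved. The work goes in short steps, Python scripts to look and compute and a shell command to move; the robot and the scene stay as the last step left them, time stands still between calls to the robot, and variables do not carry over. Pictures are saved under pics/ and viewed, and the job is handed in when it is done.

```bash
mkdir -p pics; ls; python3 - <<'E'
from workcell import manip
import cv2
print(manip.get_obs(), manip.pinch_z)
for n in("scene","top"):
    cv2.imwrite(f"pics/{n}0.png",manip.camera(n)); print(manip.calibration(n))
E
```

```text
pics
{'clock': 0.0, 'joint_pos': array([-1.12757966,  0.33288067, -0.06468022,  1.46095849,  0.02160363,
        1.34989856, -0.08847261]), 'joint_velocities': array([ 6.90283793e-04, -6.18814171e-04, -1.37864585e-03,  9.72524548e-04,
        4.53617749e-04, -7.34913367e-05, -3.15547901e-04]), 'tau': array([ 1.67853054e-04, -6.25441575e+01,  4.92228940e-02, -3.91618180e+01,
        1.61839428e-02,  9.79283155e-03, -2.63737832e-06]), 'position': array([0.28055059, 0.55802499, 0.20510222]), 'ee_rot': array([ 2.30793243e-01,  9.73002546e-01, -7.13186520e-04, -1.29220879e-04]), 'ft_force': array([-0.44302838,  0.41007378,  0.38797813]), 'torque': array([0.00400203, 0.05848244, 0.0252034 ]), 'grip_width': 0.9986232193907534} 0.0187
{'fx': 380.21084918472565, 'fy': 380.21084918472565, 'cx': 277.884324318186, 'cy': 203.93871839081518, 'view': array([[ 0.86157549,  0.50696429,  0.0259786 , -0.4985262 ],
       [-0.28987976,  0.44934297,  0.84502107,  0.01246672],
       [ 0.4167222 , -0.73558012,  0.53410158, -0.91067972],
       [ 0.        ,  0.        ,  0.        ,  1.        ]])}
{'fx': 384.108645290532, 'fy': 384.108645290532, 'cx': 276.8723979662719, 'cy': 206.2972130652893, 'view': array([[ 0.01518676, -0.99972965,  0.01760636,  0.02535248],
       [ 0.98577017,  0.01791825,  0.16714096, -0.58260704],
       [-0.16741125,  0.0148175 ,  0.98577579, -0.67966532],
       [ 0.        ,  0.        ,  0.        ,  1.        ]])}
```

View pics/scene0.png

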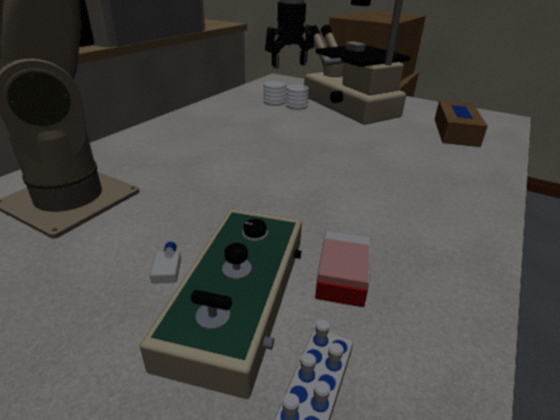

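View pics/top0.png

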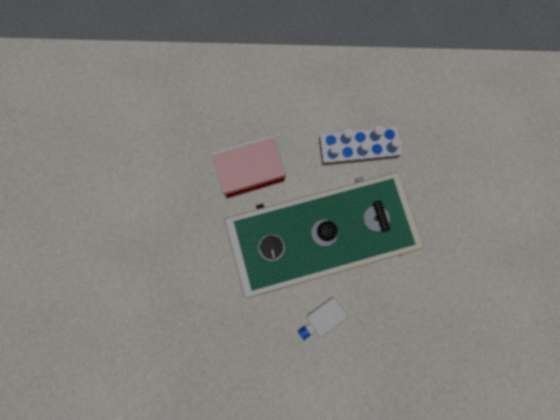

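The top view shows the dimmer at about (271,247), the mushroom at (327,231) and the T-bar at (381,216). The console is yawed by roughly 15°. In the scene view the mushroom head is at about (236,253). The flask lies on the near side, well away from the row.

```bash
cat > h.py <<'E'
import numpy as np,cv2
from workcell import manip
def ray(n,uv):
    c=manip.calibration(n);V=np.array(c["view"]);R=V[:3,:3];o=-R.T@V[:3,3]
    d=R.T@np.array([(uv[0]-c["cx"])/c["fx"],-(uv[1]-c["cy"])/c["fy"],-1]);return o,d/np.linalg.norm(d)
def plane(n,uv,z):
    o,d=ray(n,uv);return o+d*(z-o[2])/d[2]
def tri(a,b):
    A=np.zeros((3,3));B=np.zeros(3)
    for o,d in(ray("top",a),ray("scene",b)):
        P=np.eye(3)-np.outer(d,d);A+=P;B+=P@o
    x=np.linalg.solve(A,B);return x,[np.linalg.norm(np.cross(x-o,d)) for o,d in(ray("top",a),ray("scene",b))]
def proj(n,p):
    c=manip.calibration(n);q=np.array(c["view"])@np.r_[p,1];return np.array([c["cx"]+c["fx"]*q[0]/-q[2],c["cy"]+c["fy"]*q[1]/q[2]])
def blobs(img,thr,box):
    x0,y0,x1,y1=box;m=(img.max(2)<thr).astype(np.uint8);k=np.zeros_like(m);k[y0:y1,x0:x1]=m[y0:y1,x0:x1]
    n,l,s,c=cv2.connectedComponentsWithStats(k)
    return [(s[i].tolist(),c[i].round(1).tolist()) for i in range(1,n) if s[i][4]>40]
E
python3 - <<'E'
from h import *
t=cv2.imread("pics/top0.png");s=cv2.imread("pics/scene0.png")
for thr in (35,45): print("top",thr,blobs(t,thr,(225,175,420,295)));print("sc",thr,blobs(s,thr,(150,210,290,320)))
# console outline in top, from green panel
for n,i in(("top",t),("scene",s)):
    f=i.astype(int);m=((f[...,1]-f[...,2]>25)).astype(np.uint8)
    cs=max(cv2.findContours(m,0,2)[0],key=cv2.contourArea);r=cv2.minAreaRect(cs);print(n,r)
    if n=="top":
        b=np.array([plane("top",p,.07)[:2] for p in cv2.boxPoints(r)]);print(b.round(4),b.mean(0))
    cv2.imwrite(f"pics/{n}_m.png",m*255)
cr=np.hstack([cv2.resize(t[190:270,240:340],None,fx=4,fy=4),cv2.resize(s[210:290,190:290],None,fx=4,fy=4)])
cv2.imwrite("pics/crop.png",cr)
E
```

```text
top 35 [([374, 201, 16, 30, 208], [380.9, 215.9]), ([318, 221, 19, 19, 259], [327.2, 230.3])]
sc 35 [([243, 218, 24, 20, 369], [254.8, 227.6]), ([224, 242, 25, 27, 448], [235.6, 253.0]), ([190, 289, 43, 26, 600], [211.0, 299.6])]
top 45 [([373, 201, 17, 31, 254], [380.9, 215.7]), ([318, 221, 20, 20, 297], [327.0, 230.4]), ([262, 237, 20, 21, 244], [271.4, 245.4])]
sc 45 [([241, 217, 27, 21, 412], [254.7, 227.3]), ([167, 219, 118, 101, 3506], [229.5, 277.8]), ([272, 237, 15, 14, 51], [279.0, 242.2]), ([269, 261, 21, 59, 286], [279.8, 293.6])]
top ((323.75, 233.24998474121094), (69.98922729492188, 168.1320037841797), 74.74488067626953)
[[ 0.5487  0.1142]
 [ 0.6376 -0.1865]
 [ 0.5118 -0.2155]
 [ 0.4287  0.0775]] [ 0.53168862 -0.05258203]
scene ((207.5, 347.5), (2.8284268379211426, 4.242640495300293), 45.0)
```

View pics/crop.png

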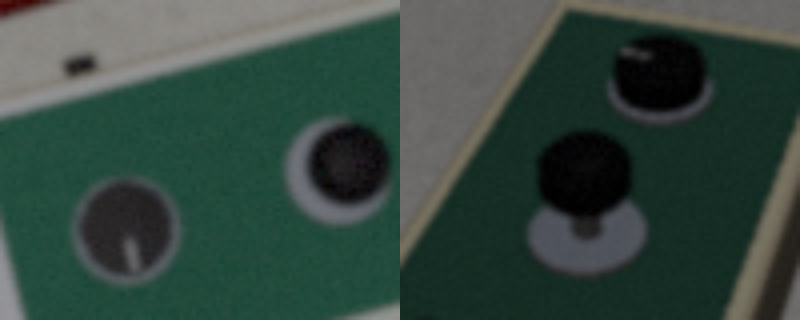

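The crop shows the mushroom cleanly separated in both views, next to the dimmer whose pointer faces the robot's side. I'll triangulate, and cross-check with the flange ray and the T-bar/dimmer row.

```bash
python3 - <<'E'
from h import *
from scipy.spatial.transform import Rotation as R
np.set_printoptions(precision=4,suppress=True)
print("tri",tri((327.2,230.3),(235.8,252.5)))
for z in(.1,.104,.108):print(z,plane("top",(327.2,230.3),z),plane("scene",(235.8,252.5),z))
tb=plane("top",(380.9,215.8),.106);dm=plane("top",(271.4,246),.088);
print("T",tb,"D",dm,"mid",(tb+dm)/2,"dist",np.linalg.norm((tb-dm)[:2]))
v=(dm-tb)[:2];print("row yaw deg from +y",np.degrees(np.arctan2(-v[0],v[1])))
t=cv2.imread("pics/top0.png").astype(int)
m=((t.max(2)-t.min(2)<40)&(t.min(2)>70)).astype(np.uint8)
k=np.zeros_like(m);k[210:252,305:345]=m[210:252,305:345]
pts=cv2.convexHull(np.argwhere(k)[:,::-1].astype(np.float32));(e)=cv2.fitEllipse(pts);print("flange",e,plane("top",e[0],.074))
o=manip.get_obs();q=R.from_quat(o["ee_rot"]);print(q.as_matrix())
E
```

```text
tri (array([ 0.5311, -0.0525,  0.1056]), [np.float64(0.0009714274916003304), np.float64(0.0009714274916002991)])
0.1 [ 0.5325 -0.0527  0.1   ] [ 0.5262 -0.0477  0.1   ]
0.104 [ 0.532  -0.0521  0.104 ] [ 0.5292 -0.0516  0.104 ]
0.108 [ 0.5316 -0.0516  0.108 ] [ 0.5321 -0.0554  0.108 ]
T [ 0.5589 -0.146   0.106 ] D [0.5043 0.0442 0.088 ] mid [ 0.5316 -0.0509  0.097 ] dist 0.1979043007825296
row yaw deg from +y 15.992132512192384
flange ((323.5247497558594, 232.76663208007812), (24.395111083984375, 26.652698516845703), 143.37338256835938) [ 0.5307 -0.0499  0.074 ]
[[-0.8935  0.4491 -0.0005]
 [ 0.4491  0.8935 -0.0012]
 [-0.0001 -0.0013 -1.    ]]
```

```bash
python3 - <<'E'
from h import *
np.set_printoptions(precision=3,suppress=True)
for uv in((355,112),(308,85),(340,98),(270,100)):print(uv,plane("scene",uv,0),plane("scene",uv,.1))
o=manip.get_obs();from scipy.spatial.transform import Rotation as R
M=R.from_quat(o["ee_rot"]).as_matrix();d=np.array([.5315,-.052,.18])-o["position"];print(M.T@d, np.degrees(np.arctan2(M[1,1],M[0,1]))-15.5)
E
python3 -m handwheel '[[[-0.03,-0.026,0,0,0,0.05,0.085],[-0.075,-0.065,0,0,0,0.14,0.085],[-0.12,-0.104,0,0,0,0.23,0.085],[-0.165,-0.143,0,0,0,0.32,0.085],[-0.21,-0.182,0,0,0,0.41,0.085],[-0.255,-0.221,0,0,0,0.5,0.085],[-0.3,-0.26,0,0,0,0.59,0.085],[-0.345,-0.3,0,0,0,0.68,0.085]]]' 35
```

```text
(355, 112) [0.343 1.004 0.   ] [0.439 0.712 0.1  ]
(308, 85) [0.011 1.25  0.   ] [0.175 0.908 0.1  ]
(340, 98) [ 0.22   1.144 -0.   ] [0.342 0.823 0.1  ]
(270, 100) [-0.015  0.942  0.   ] [0.155 0.663 0.1  ]
[-0.498 -0.432  0.026] 47.812891083421356
clock: 1.1
position: [0.4545, 0.1336, 0.2058]
ee_rot: [0.543, 0.84, 0.0, -0.0]
ft_force: [0.9, 0.2, 0.1]
grip_width: 0.996
```

```bash
cat > go.py <<'E'
from h import *
from scipy.spatial.transform import Rotation as R
import sys
np.set_printoptions(precision=4,suppress=True)
t=np.array([float(x) for x in sys.argv[1:4]])
o=manip.get_obs();M=R.from_quat(o["ee_rot"]).as_matrix()
print("t",o["clock"],"pos",o["position"],"q",o["joint_pos"],"shift",M.T@(t-o["position"]),"yaw err deg",np.degrees(np.arctan2(M[1,1],M[0,1]))-15.5,M[:,2],o["ft_force"],o["grip_width"])
E
python3 go.py .5315 -.052 .2
```

```text
t 1.1 pos [0.4545 0.1336 0.2058] q [-0.685  -0.0161  0.3017  1.8595  0.0047  1.2973  0.0377] shift [-0.2008 -0.0058  0.0058] yaw err deg 8.692208042417874 [ 0.      0.0003 -1.    ] [0.8906 0.2416 0.0826] 0.9956563905963137
```

```bash
python3 -m handwheel '[[[-0.05,-0.0015,0,0,0,0.05,0.085],[-0.1,-0.003,0,0,0,0.1,0.085],[-0.15,-0.0045,0,0,0,0.152,0.085],[-0.185,-0.0055,0.005,0,0,0.152,0.085],[-0.201,-0.006,0.006,0,0,0.152,0.085],[-0.201,-0.006,0.006,0,0,0.152,0.085]]]'
python3 go.py .5315 -.052 .082; python3 - <<'E'
from h import *
for n in("top","scene"):
    cv2.imwrite(f"pics/{n}1.png",manip.camera(n))
E
```

```text
clock: 1.85
position: [0.5315, -0.0502, 0.1996]
ee_rot: [0.605, 0.796, -0.0, -0.0]
ft_force: [-0.4, 0.5, -0.4]
grip_width: 0.994
t 1.85 pos [ 0.5315 -0.0502  0.1996] q [-0.4588  0.1342  0.5147  1.7361 -0.0685  1.2899  0.3432] shift [-0.0017 -0.0003  0.1176] yaw err deg 0.08861268460599092 [-0.0008 -0.0001 -1.    ] [-0.4168  0.4946 -0.3729] 0.9935692438273841
```

View pics/scene1.png

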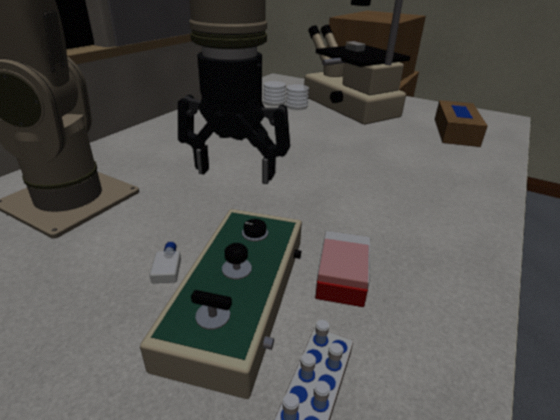

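The scene view shows the open fingers at (200,165) and (268,175). They straddle the mushroom's vertical line, with jaws across the row. I'll descend.

```bash
python3 -m handwheel '[[[-0.001,0,0.03,0,0,0,0.085],[-0.0015,0,0.06,0,0,0,0.085],[-0.0015,0,0.085,0,0,0,0.085],[-0.0015,0,0.105,0,0,0,0.085],[-0.0015,0,0.117,0,0,0,0.085],[-0.0015,0,0.117,0,0,0,0.085]]]'
python3 go.py .5315 -.052 .082; python3 - <<'E'
from h import *
for n in("top","scene"):
    i=manip.camera(n);cv2.imwrite(f"pics/{n}2.png",i)
    if n=="scene":cv2.imwrite("pics/sc2c.png",cv2.resize(i[150:330,130:330],None,fx=3,fy=3))
E
```

```text
clock: 2.7
position: [0.5316, -0.0507, 0.0826]
ee_rot: [0.604, 0.797, -0.0, -0.0]
ft_force: [0.1, -0.0, -1.0]
grip_width: 0.992
t 2.7 pos [ 0.5316 -0.0507  0.0826] q [-0.4298  0.2551  0.5018  1.8716 -0.1406  1.0505  0.4029] shift [-0.0013 -0.0005  0.0006] yaw err deg 0.21246941494910132 [-0.001   0.0003 -1.    ] [ 0.054  -0.0146 -0.9692] 0.9923350545233297
```

View pics/sc2c.png

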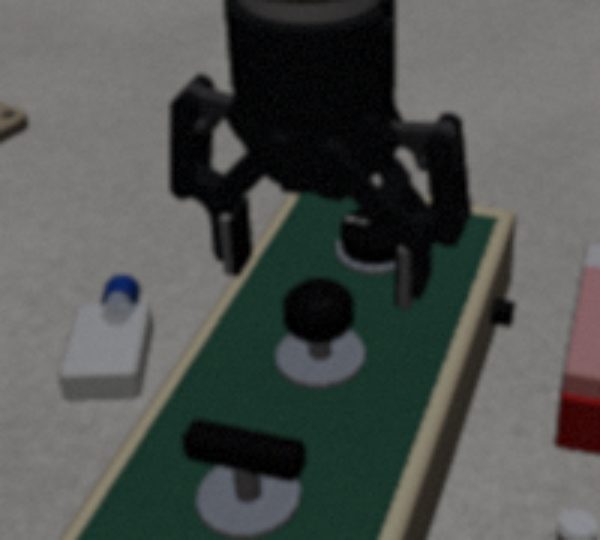

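```bash
python3 - <<'E'
from h import *
np.set_printoptions(precision=4,suppress=True)
o=manip.get_obs();p=o["position"]
for dz in(0,.013,.03):print(dz,proj("scene",p+[0,0,dz]),proj("top",p+[0,0,dz]))
for uv in((208.3,240),(265,250)):
  for z in(.083,.095,.11):print(uv,z,plane("scene",uv,z))
u=np.array([.963,.267,0])
for sgn in(-1,1):
  for z in (.083,.0955):
    q=p+sgn*.05*u;q[2]=z;print("exp tip",sgn,z,proj("scene",q))
i=cv2.imread("pics/top2.png");cv2.imwrite("pics/top2c.png",cv2.resize(i[150:320,220:420],None,fx=3,fy=3))
E
```

```text
0 [238.0514 262.9853] [324.9779 231.2675]
0.013 [237.8042 256.7027] [326.0226 230.5044]
0.03 [237.4723 248.264 ] [327.4501 229.4615]
(208.3, 240) 0.083 [ 0.4541 -0.0293  0.083 ]
(208.3, 240) 0.095 [ 0.4647 -0.0409  0.095 ]
(208.3, 240) 0.11 [ 0.4779 -0.0555  0.11  ]
(265, 250) 0.083 [0.5511 0.     0.083 ]
(265, 250) 0.095 [ 0.5588 -0.0125  0.095 ]
(265, 250) 0.11 [ 0.5685 -0.0281  0.11  ]
exp tip -1 0.083 [208.9938 257.4023]
exp tip -1 0.0955 [208.4426 251.4077]
exp tip 1 0.083 [268.1314 269.3832]
exp tip 1 0.0955 [268.2304 263.316 ]
```

View pics/top2c.png

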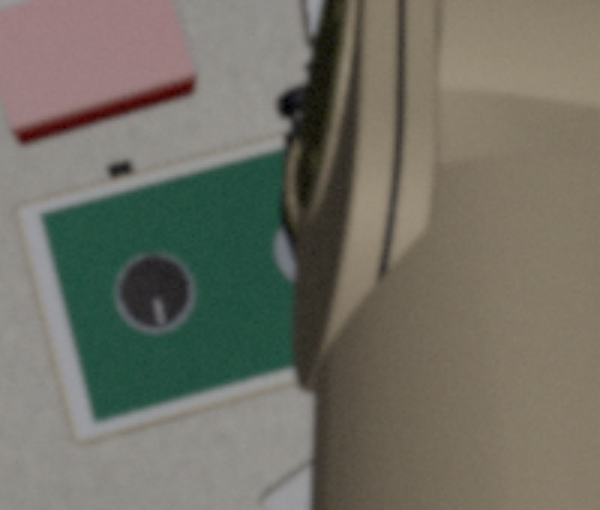

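```bash
python3 - <<'E'
from h import *
np.set_printoptions(precision=4,suppress=True)
p=np.array([.5315,-.0502,.1996]);u=np.array([.963,.267,0])
for sgn in(-1,1):
  for z in (.1996,.2126,.23): 
    q=p+sgn*.0475*u;q[2]=z;print(sgn,z,proj("scene",q))
i=cv2.imread("pics/scene1.png");a=cv2.resize(i[90:200,160:310],None,fx=4,fy=4);a=cv2.convertScaleAbs(a,alpha=2);cv2.imwrite("pics/s1c.png",a)
i=cv2.imread("pics/scene2.png");a=cv2.resize(i[190:290,170:300],None,fx=5,fy=5);a=cv2.convertScaleAbs(a,alpha=2.5);cv2.imwrite("pics/s2c.png",a)
E
```

```text
-1 0.1996 [204.8373 195.6787]
-1 0.2126 [204.1466 187.9586]
-1 0.23 [203.1944 177.3144]
1 0.1996 [267.2264 206.1069]
1 0.2126 [267.3292 198.2396]
1 0.23 [267.4712 187.3806]
```

View pics/s1c.png

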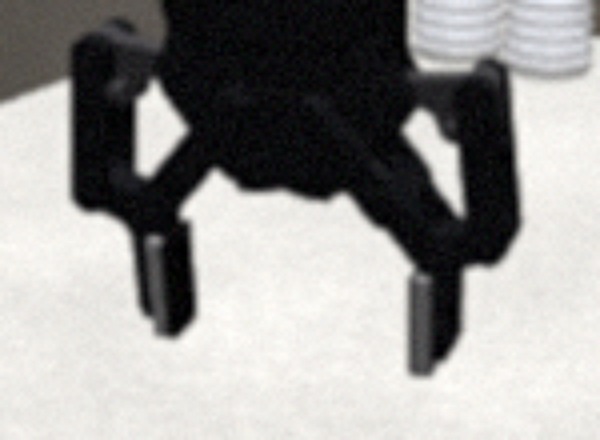

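View pics/s2c.png

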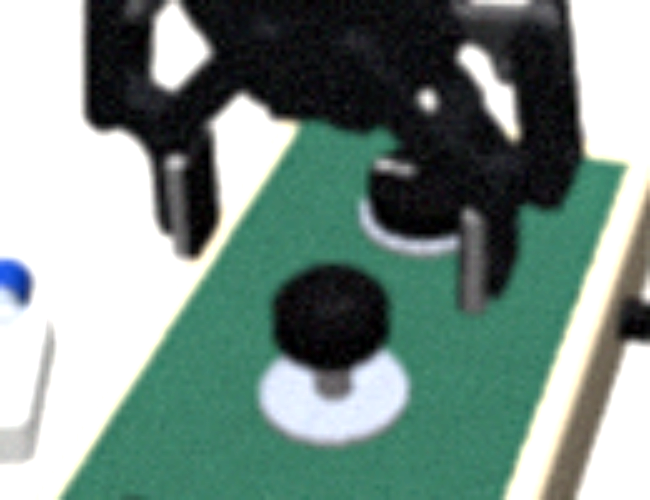

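```bash
python3 - <<'E'
from h import *
from scipy.optimize import least_squares
np.set_printoptions(precision=4,suppress=True)
dv=np.array([.0001,-.0005,-.117])
for a,b in(((201.2,173.7),(207,241.4)),((265.5,184),(264.4,252.4))):
    r=least_squares(lambda x:np.r_[proj("scene",x)-a,proj("scene",x+dv)-b],[.5,-.05,.2]);print(r.x,r.fun, np.sqrt(np.diag(np.linalg.inv(r.jac.T@r.jac))))
E
```

```text
[ 0.4919 -0.0732  0.2421] [-0.128   0.0115  0.1432 -0.0128] [0.0068 0.0074 0.0063]
[ 0.5793 -0.0464  0.2401] [-0.1532 -0.0017  0.1719  0.0019] [0.005  0.0079 0.0063]
```

The two-view motion parallax puts the finger tips right in x,y, but about 30 mm higher than the nominal TCP geometry suggests. I'll partly close without touching the knob, then measure again.

```bash
python3 -m handwheel '[[[-0.0007,0,0,0,0,0,0.052],[-0.0007,0,0,0,0,0,0.052],[-0.0007,0,0,0,0,0,0.052],[-0.0007,0,0,0,0,0,0.052]]]' 35
python3 go.py .5315 -.052 .082; python3 - <<'E'
from h import *
i=manip.camera("scene");cv2.imwrite("pics/scene3.png",i)
a=cv2.resize(i[190:290,170:300],None,fx=5,fy=5);a=cv2.convertScaleAbs(a,alpha=2.5);cv2.imwrite("pics/s3c.png",a)
E
```

```text
clock: 3.3
position: [0.5322, -0.0523, 0.083]
ee_rot: [0.604, 0.797, 0.0, -0.0]
ft_force: [0.4, 0.2, -0.6]
grip_width: 0.609
t 3.3 pos [ 0.5322 -0.0523  0.083 ] q [-0.4279  0.2555  0.5031  1.8705 -0.1411  1.0504  0.4049] shift [ 0.0005 -0.0006  0.001 ] yaw err deg 0.13587694179337895 [ 0.0001  0.0002 -1.    ] [ 0.3901  0.2221 -0.6453] 0.6090935336421296
```

View pics/s3c.png

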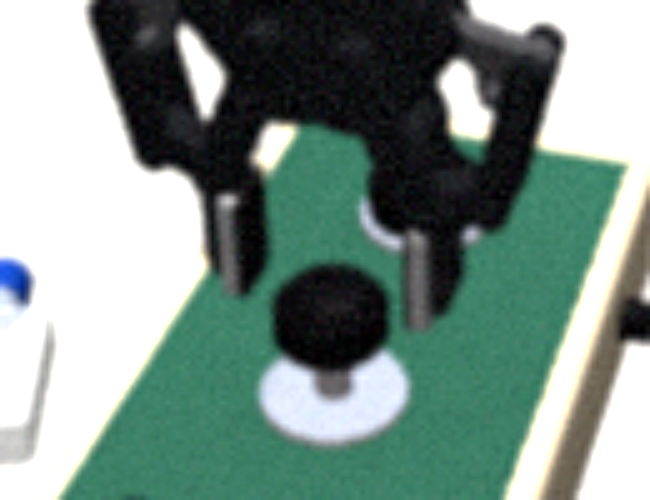

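```bash
python3 - <<'E'
from h import *
np.set_printoptions(precision=4,suppress=True)
for off in (0,.011):
  p=np.array([.5322,-.0523,0])-off*np.array([-.267,.963,0])
  for z in(.083,.095,.1,.105,.11,.115,.12,.125):print(off,z,proj("scene",p+[0,0,z]))
E
```

```text
0 0.083 [237.5147 263.6404]
0 0.095 [237.2809 257.8494]
0 0.1 [237.182  255.3998]
0 0.105 [237.0822 252.9282]
0 0.11 [236.9815 250.4342]
0 0.115 [236.8799 247.9177]
0 0.12 [236.7774 245.3782]
0 0.125 [236.6739 242.8155]
0.011 0.083 [235.0968 268.115 ]
0.011 0.095 [234.8332 262.2842]
0.011 0.1 [234.7216 259.8172]
0.011 0.105 [234.6091 257.3276]
0.011 0.11 [234.4955 254.8153]
0.011 0.115 [234.3809 252.2798]
0.011 0.12 [234.2652 249.7208]
0.011 0.125 [234.1484 247.1381]
```

```bash
python3 -m handwheel '[[[-0.0003,-0.0005,0.005,0,0,0,0.055],[-0.0003,-0.0005,0.01,0,0,0,0.055],[-0.0003,-0.0005,0.014,0,0,0,0.055],[-0.0003,-0.0005,0.014,0,0,0,0.055]]]' 35
python3 go.py .5315 -.052 .082; python3 - <<'E'
from h import *
i=manip.camera("scene");cv2.imwrite("pics/scene4.png",i)
a=cv2.resize(i[190:290,170:300],None,fx=5,fy=5);a=cv2.convertScaleAbs(a,alpha=2.5);cv2.imwrite("pics/s4c.png",a)
E
```

```text
clock: 3.85
position: [0.5315, -0.0527, 0.0684]
ee_rot: [0.604, 0.797, -0.0, -0.0]
ft_force: [1.0, 0.0, -0.6]
grip_width: 0.645
t 3.85 pos [ 0.5315 -0.0527  0.0684] q [-0.4223  0.2742  0.4995  1.884  -0.1525  1.0215  0.4145] shift [ 0.0007  0.0002 -0.0136] yaw err deg 0.1346165170096203 [-0.0008 -0.     -1.    ] [ 1.048   0.0477 -0.6395] 0.645056129558982
```

View pics/s4c.png

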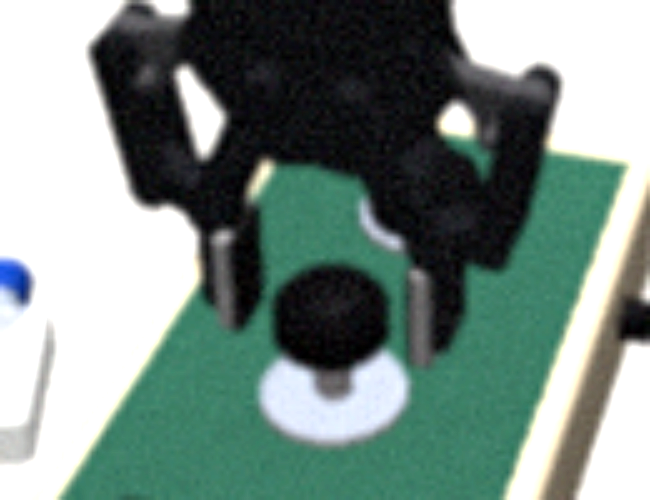

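Tips appear at (216,256) and (254,263), still alongside the upper half of the knob. There is no contact force even though the TCP reads at console-top level, so vision seems right. I'll go lower in small steps while watching the force.

```bash
python3 -m handwheel '[[[0,0,0.003,0,0,0,0.055],[0,0,0.006,0,0,0,0.055],[0,0,0.006,0,0,0,0.055]]]' 35
python3 -m handwheel '[[[0,0,0.003,0,0,0,0.055],[0,0,0.005,0,0,0,0.055],[0,0,0.005,0,0,0,0.055]]]' 35
python3 - <<'E'
from h import *
i=manip.camera("scene");cv2.imwrite("pics/scene5.png",i)
a=cv2.resize(i[190:290,170:300],None,fx=5,fy=5);a=cv2.convertScaleAbs(a,alpha=2.5);cv2.imwrite("pics/s5c.png",a)
E
```

```text
clock: 4.28
position: [0.5316, -0.0527, 0.0626]
ee_rot: [0.604, 0.797, -0.0, -0.0]
ft_force: [-0.4, 0.2, 0.9]
grip_width: 0.645
clock: 4.65
position: [0.5317, -0.0527, 0.0577]
ee_rot: [0.604, 0.797, -0.0, -0.0]
ft_force: [-0.9, 0.5, 0.4]
grip_width: 0.644
```

View pics/s5c.png

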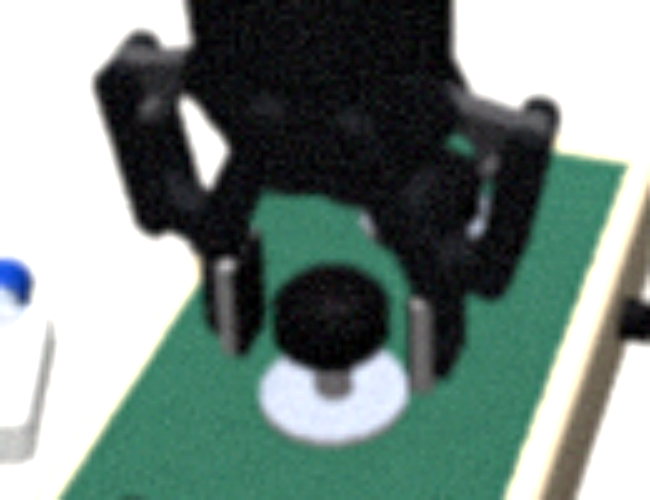

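```bash
python3 -m handwheel '[[[0,0,0.001,0,0,0,0.045],[0,0,0.001,0,0,0,0.03],[0,0,0.001,0,0,0,0.03],[0,0,0.001,0,0,0,0.03]]]' 30
python3 - <<'E'
from h import *
i=manip.camera("scene");cv2.imwrite("pics/scene6.png",i)
a=cv2.resize(i[190:290,170:300],None,fx=5,fy=5);a=cv2.convertScaleAbs(a,alpha=2.5);cv2.imwrite("pics/s6c.png",a)
E
```

```text
clock: 5.2
position: [0.5306, -0.053, 0.0571]
ee_rot: [0.605, 0.797, -0.001, -0.001]
ft_force: [-8.8, -0.4, 10.5]
grip_width: 0.409
```

View pics/s6c.png

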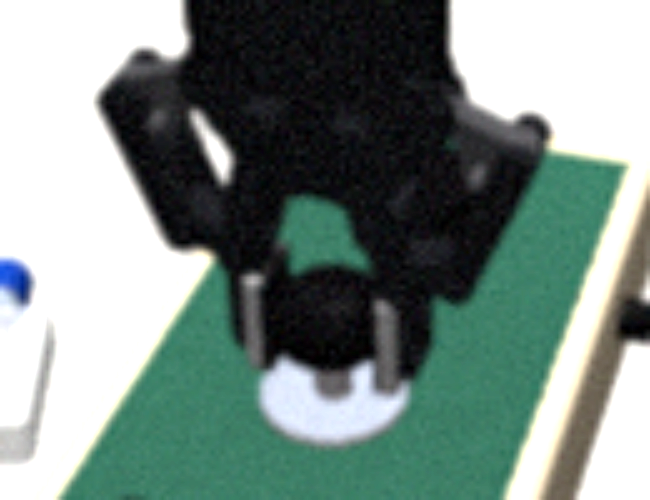

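Knob gripped: the pads stand either side of it at (221,254) and (247,260), and the width of 0.41 matches about 35 mm. Now I'll draw it up.

```bash
python3 -m handwheel '[[[0,-0.0007,-0.002,0,0,0,0.03],[0,-0.001,-0.006,0,0,0,0.03],[0,-0.001,-0.01,0,0,0,0.03],[0,-0.001,-0.015,0,0,0,0.03],[0,-0.001,-0.02,0,0,0,0.03],[0,-0.001,-0.024,0,0,0,0.03],[0,-0.001,-0.026,0,0,0,0.03]]]' 40
python3 - <<'E'
from h import *
i=manip.camera("scene");cv2.imwrite("pics/scene7.png",i)
a=cv2.resize(i[190:290,170:300],None,fx=5,fy=5);a=cv2.convertScaleAbs(a,alpha=2.5);cv2.imwrite("pics/s7c.png",a)
E
```

```text
clock: 6.12
position: [0.5305, -0.053, 0.0828]
ee_rot: [0.604, 0.797, -0.0, -0.0]
ft_force: [1.3, -2.2, -16.2]
grip_width: 0.404
```

View pics/s7c.png

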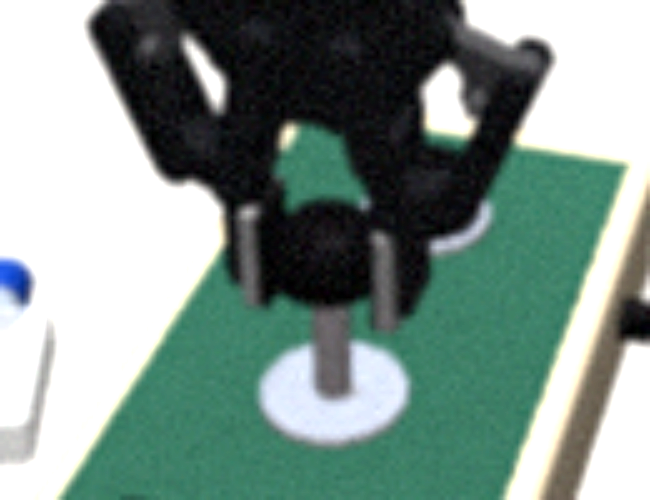

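The knob is up about 13 px (about 25 mm) with the stem exposed, and a 16 N reaction shows it is against the out stop. I'll hold it for about 1.4 s.

```bash
python3 -m handwheel '[[[0,0,0,0,0,0,0.03],[0,0,0,0,0,0,0.03],[0,0,0,0,0,0,0.03],[0,0,0,0,0,0,0.03],[0,0,0,0,0,0,0.03],[0,0,0,0,0,0,0.03],[0,0,0,0,0,0,0.03],[0,0,0,0,0,0,0.03]]]' 40
python3 -m handwheel '[[[0,0,0,0,0,0,0.03],[0,0,0,0,0,0,0.03],[0,0,0,0,0,0,0.03]]]' 40
```

```text
clock: 7.18
position: [0.5306, -0.053, 0.0827]
ee_rot: [0.604, 0.797, -0.0, -0.0]
ft_force: [-2.4, -1.7, -11.9]
grip_width: 0.407
clock: 7.55
position: [0.5306, -0.053, 0.0827]
ee_rot: [0.604, 0.797, -0.0, -0.0]
ft_force: [-3.2, -1.6, -13.7]
grip_width: 0.405
```

```bash
python3 -m handwheel '[[[0,0,0.005,0,0,0,0.03],[0,0,0.01,0,0,0,0.03],[0,0,0.015,0,0,0,0.03],[0,0,0.02,0,0,0,0.03],[0,0,0.024,0,0,0,0.03],[0,0,0.0265,0,0,0,0.03],[0,0,0.027,0,0,0,0.03],[0,0,0.027,0,0,0,0.03]]]' 40
python3 - <<'E'
from h import *
i=manip.camera("scene");cv2.imwrite("pics/scene8.png",i)
a=cv2.resize(i[190:290,170:300],None,fx=5,fy=5);a=cv2.convertScaleAbs(a,alpha=2.5);cv2.imwrite("pics/s8c.png",a)
E
```

```text
clock: 8.55
position: [0.5308, -0.053, 0.0573]
ee_rot: [0.604, 0.797, 0.0, -0.0]
ft_force: [-11.7, -1.6, 7.3]
grip_width: 0.405
```

View pics/s8c.png

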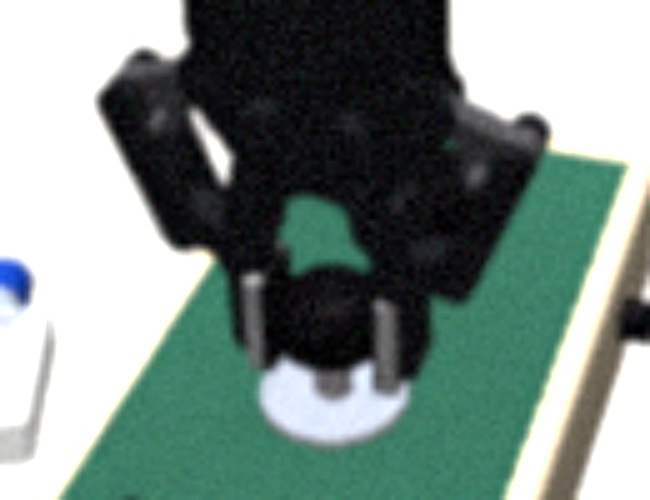

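The knob is back at its start row, with 7 N of downward reaction on the stop. I'll open and retreat straight up.

```bash
python3 -m handwheel '[[[0,0.001,0.001,0,0,0,0.05],[0,0.001,0,0,0,0,0.07],[0,0.001,0,0,0,0,0.08],[0,0.001,0,0,0,0,0.08],[0,0.001,0,0,0,0,0.08]]]' 30
python3 -m handwheel '[[[0,0,-0.02,0,0,0,0.08],[0,0,-0.06,0,0,0,0.08],[0,0,-0.11,0,0,0,0.08],[0,0,-0.15,0,0,0,0.08],[0,0,-0.18,0,0,0,0.08],[0,0,-0.18,0,0,0,0.08]]]'
python3 - <<'E'
from h import *
i=manip.camera("scene");cv2.imwrite("pics/scene9.png",i)
s0=cv2.imread("pics/scene0.png")
print(blobs(i,35,(180,210,270,320)));print(blobs(s0,35,(180,210,270,320)))
print(cv2.absdiff(i,s0)[205:400,150:310].max(), cv2.absdiff(cv2.blur(i,(3,3)),cv2.blur(s0,(3,3)))[205:400,150:310].max())
E
```

```text
clock: 9.22
position: [0.5319, -0.0526, 0.0559]
ee_rot: [0.604, 0.797, 0.0, 0.0]
ft_force: [-0.1, -0.0, 0.1]
grip_width: 0.939
clock: 9.98
position: [0.533, -0.0528, 0.2382]
ee_rot: [0.604, 0.797, 0.002, 0.001]
ft_force: [0.7, -0.3, -0.8]
grip_width: 0.942
[([243, 218, 24, 20, 349], [254.8, 227.9]), ([224, 242, 24, 23, 428], [235.6, 252.9]), ([190, 290, 42, 20, 568], [211.0, 299.4])]
[([243, 218, 24, 20, 369], [254.8, 227.6]), ([224, 242, 25, 27, 448], [235.6, 253.0]), ([190, 289, 43, 26, 600], [211.0, 299.6])]
18 13
```

View pics/scene9.png

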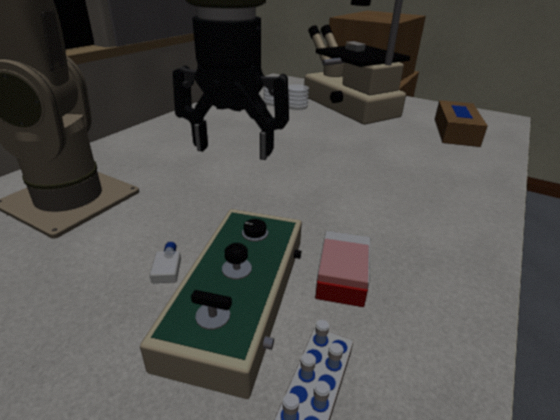

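The mushroom at (235.6,252.9), T-bar at (211,299) and dimmer at (254.8,228) all match the first picture, and the gripper is clear.

```bash
python3 -c "
from workcell import manip
print(manip.hand_in())"
```

```text
the job is handed in; nothing more can be done
None
```

The exposure is done and the job is handed in. I drew the shutter pull up 25 mm to its out stop, where it pushed back with 12–16 N. I held it out for at least 1.4 s, then pushed it home until it read 7 N against the in stop. I let go and backed straight up, finishing at about 10 s.

- **Final picture:** the shutter head, T-bar and dimmer are within 0.3 px of where they were in the first picture. There is no visible change on the console, the gripper is clear, and the wrist force is about zero.
- **One disagreement:** the fingertips looked about 26–30 mm higher in the pictures than the stated TCP height implied. I trusted the camera and went down in small steps watching the force; the grip landed properly on the knob, which supports the camera. I did not find the cause.
- **Limits of the last check:** it used the scene camera only. The arm hid the knob from the top camera when I looked with the gripper lowered over it, and I did not take another top picture afterwards.
- **Side load:** there was a force of about 9–12 N sideways on the knob while it was gripped at the in position, which went away on release.

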